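# Unlock the lab balance and load the check weight

## Task

Get the laboratory balance ready for a check: slide its transport lock by the upright grip fully home against the end stop, so that the tongue comes clear of the weighing pan. Only then set the larger of the two steel check weights, which stand on the wooden board, down gently and upright inside the engraved ring in the middle of the pan. Leave the other things on the bench where they are.

Things in the scene. Friction and masses are not known exactly. Their poses are not given: they have to be found in the camera images.
- balance: Laboratory balance, fixed to the bench: red housing with an aluminium deck, 224 x 274 mm (its x, y), deck at 62 mm height. Origin at the centre of its underside on the bench; z up; x points from the display edge to the back. It may stand left or right of the robot's middle, turned up to 0.4 rad. A low display and keys lie on the deck near the -x edge.
- pan_centre (a point): Centre of the top face of the round steel weighing pan (130 mm diameter, 6 mm thick, fixed and level, top 78 mm above the bench), at (30, 50, 78) mm in the balance's frame, with its axes. An engraved ring of 76 mm diameter is concentric with it. The load cell under it is overloaded by a blow or press of about 60 N.
- lock (a joint): Position of the transport lock in m: 0 = locked, 0.070 = against the end stop (unlocked). It starts anywhere from 0 to 0.025. It moves in a straight line along the balance's -y axis, away from the pan, against about 3 N of friction, and stays where it is left.
- lock_grip (a point): Centre of the lock's upright black grip: 60 mm (balance x) by 18 mm (y, the sliding direction), from 87 to 135 mm above the bench; this point 113 mm. Balance axes; moves with the lock, at (30, -35 - 1000*lock, 113) mm in the balance's frame. A flat steel tongue, 24 mm wide, top 88 mm above the bench, reaches 80 mm from here towards the pan (+y); at lock = 0 its tip is over the pan's middle.
- big_mid (a point): The larger check weight: plain steel, 0.75 kg or so, loose, 92 mm high in all; a cylinder 46 mm in diameter up to 60 mm height, then a narrow neck and a knob 28 mm in diameter. This point lies on its axis, half-way up, 46 mm above its underside; z along its axis, up. It stands upright at either end of the board.
- small_mid (a point): The smaller check weight: plain steel, 0.25 kg, loose, 66 mm high, cylinder 34 mm in diameter up to 34 mm height with a neck and a knob. This point is on its axis 33 mm above its underside. It stands about 120 mm from the larger one. To be left alone.
- board: Wooden board, 120 x 230 x 15 mm (its x, y, z), fixed on the bench on the other side from the balance; both weights stand on its top, 15 mm above the bench. Origin at the centre of its underside.
- beaker: Empty glass beaker, 68 mm in diameter, 90 mm high, standing behind the board (away from the robot). Origin at the centre of its underside. To be left alone.
- marker: Marker pen, 130 mm long, 18 mm thick, lying on the bench between the board and the robot. Origin at the centre of its underside. To be left alone.
- multimeter: Red and black hand multimeter, 80 x 150 x 40 mm, lying behind the balance (away from the robot). Origin at the centre of its underside. To be left alone.
- big_weight: The same larger check weight; origin at the centre of its underside.
Not all that is in view belongs to the job. What is shaped like the big_weight but orange or red is not meant.

How it is judged:
On the way, in this order (a step that is already met when the one before it is completed fails the run):
1. the transport lock is slid home to within 3 mm of its end stop (value of joint lock above 0.067 m), for 0.2 s.
2. the larger weight stands upright on the middle of the pan, the lock still home (horizontal distance between big_mid and pan_centre below 0.015 m and z of big_mid in the frame of pan_centre between 0.042 and 0.05 m and angle between big_mid's own z axis and vertical below 0.06 rad and value of joint lock above 0.067 m), for 0.2 s.
At the end, for the whole second after the job is handed in: The lock is within 3 mm of its end stop; the larger weight stands on the pan, upright within 0.06 rad, at rest, its axis within 15 mm of the pan's centre (all of step 2 and linear speed of big_weight below 0.01 m/s); the robot touches nothing.
It fails at once if the larger weight rests on or strikes the balance before the lock is slid clear (lock under 60 mm) (contact force between big_weight and balance above 1 N and value of joint lock below 0.06 m).
It fails at once if the larger weight is struck or pressed on the balance with more than 60 N (contact force between big_weight and balance above 60 N).
It fails at once if the smaller weight is moved by more than 20 mm (distance of small_mid from where it was at the start of the episode above 0.02 m).
It fails at once if the beaker, marker or multimeter is moved by more than 20 mm (distance of any of beaker, marker, multimeter from where it was at the start of the episode above 0.02 m).
It also fails if it takes over 70 s, if anything falls off the work surface, if the arm or the gripper's body presses on something with over 40 N, if the wrist force passes 120 N, or if a joint passes its speed limit or range.

## Robot

A 7-joint arm with a two-finger parallel gripper is mounted at the origin on the work surface. World frame = base frame: x ahead of the robot, y to its left, z up, the work surface at z = 0. Lengths are in m, angles in rad, forces in N, time in s.
With the tool pointing down it reaches from about 0.4 to 0.9 m from the base axis. Payload 5.5 kg.
Tool frame: the origin (TCP) lies on the mounting face of the last link; the fingertips stand 178 mm ahead of it and the grasp point (between the pads) lies 159 mm ahead of it (bot.tcp_to_tips is the distance from the TCP to the fingertips, in m); z points along the fingers, y is the line along which they close (so a half turn about z gives the same grasp; the last joint's range is limited). The gripper opens to 92 mm and grips with 3 to 60 N. Pads are 19 mm wide; open, the fingers measure 130 mm over their backs; the gripper's body (75 mm by 190 mm) begins 47 mm behind the grasp point.
Start: joints at [-1.072, 0.501, -0.427, 1.55, 0.221, 1.138, -0.21], TCP at [0.152, 0.632, 0.405] pointing down, gripper open.
Joint ranges: [-2.88, 2.88], [-0.31, 2.03], [-1.54, 1.56], [0.2, 2.42], [-1.41, 4.55], [0.19, 2.02], [-2.57, 2.57]. Speed limits (rad/s): [2.57, 2.57, 3.14, 3.14, 3.14, 3.14, 3.14].

## Interface

Orientations are given as a 3x3 rotation matrix whose columns are the frame's x, y, z axes.
In Python, from bench import bot, camera, camera_info gives the robot as it stands.
- The arm moves only by the tool move_arm, never from a script. Its argument "moves" is a list that holds one entry, the list of rows, each a list of 7 numbers: the opening in per cent of the stroke, from 0 (shut) to 100 (fully open), then the shift along the tool's x, y, z in m, then the turn, a rotation vector about the tool's x, y, z in degrees. In form: [[[fingers, tx, ty, tz, rx, ry, rz], ...]]. A call has 1 to 5 rows; each row shifts and turns the commanded pose from where the row before left it, along the tool's axes as they then stand; what a row does not reach is not made up. A row lasts 1/12 s, in which the tool goes at most 41.7 mm and 7.16 degrees, less where a joint would pass 70% of its speed; a pose out of reach is approached as far as the arm can. A call with a gripper value outside its range is refused whole. The fingers move at their own pace and stop on an object; "grip_force" is the grip in N (left out, the last holds). Time passes only in rows, so rows that do not move let the fingers close. It gives the time, the measured TCP pose, the force, the opening and the grip force at its end, in the units of the state.
- bot.state(): the state, without advancing time (a new reading comes with each control period).
- camera(name): name is "scene" or "top"; returns the picture (400x640x3 uint8, red, green, blue); there is no depth.
- camera_info(name): a dict with "intrinsics" (3x3 intrinsics, pixels), "R" (3x3) and "t" (3): a world point X has camera coordinates R X + t. Camera axes: x right, y down, z forward; pixel columns grow to the right and rows downward; lengths in m; the calibration is good to about 2 mm. A picture is of the moment at which its call begins. camera_info takes no time and is no camera call.
- bot.hand_in(): hands the job in; it is judged then, once.
The state is a dict: "t": time; "qpos": joint angles; "joint_velocities": joint speeds; "joint_torque": joint torques, N m; "eef_pos": TCP position; "tcp_rot": TCP orientation; "contact_force": force on the tool from outside, world axes, zero at the start; "ft_torque": the same for the moment, N m; "width": opening from 0.0 (shut) to 1.0 (fully open); "finger_force": force on a finger pad.
Only numpy, scipy, OpenCV 4.12 (cv2) and the standard library are available. Lean on these libraries where they do the work, as an engineer would, in place of code of your own. Each camera call takes 0.05 s, during which the arm holds its last target. There are 200 camera calls.

## Working session

There is one attempt and no reset: what is moved stays moved. The work goes in short steps, Python scripts to look and compute and a tool call to move; the robot and the scene stay as the last step left them, time stands still between calls to the robot, and variables do not carry over. Pictures are saved under pics/ and viewed, at most 10 in all, crops included, and the job is handed in when it is done.

Besides the shell and the picture viewer there is one more tool, called after "Request:" as name(argument=value, ...), one argument or row to a line, values as JSON. move_arm: Moves the arm, as the interface text tells. Its arguments: {"type":"object","properties":{"moves":{"type":"array"},"grip_force":{"type":"number"}},"required":["moves"]}

```bash
mkdir -p pics
python3 - <<'E'
from bench import bot,camera,camera_info
import cv2,numpy as np
for n in("scene","top"):
    cv2.imwrite(f"pics/{n}0.png",camera(n)[:,:,::-1]); i=camera_info(n); print(n,i["intrinsics"],i["R"],i["t"],-i["R"].T@i["t"])
s=bot.state();print(s["t"],s["eef_pos"],s["tcp_rot"],s["width"])
E
```

```text
scene [[436.59070811   0.         312.11181863]
 [  0.         436.59070811 199.63044396]
 [  0.           0.           1.        ]] [[-0.65419599  0.756062   -0.01994661]
 [ 0.49917762  0.41180875 -0.76238787]
 [-0.56819831 -0.50870799 -0.64681286]] [ 0.35242522 -0.18584324  1.29798604] [1.06083742 0.47037242 0.70489912]
top [[379.50727008   0.         328.05984933]
 [  0.         379.50727008 193.91975815]
 [  0.           0.           1.        ]] [[ 0.04837637 -0.9988256   0.00267193]
 [-0.96939051 -0.04759507 -0.24086666]
 [ 0.24071095  0.00906211 -0.97055454]] [-0.02619978  0.55881707  0.69800759] [ 0.37496134 -0.0058975   0.81212484]
0.1 [0.15183125 0.63169655 0.40378344] [[-9.72350245e-01  2.33526870e-01 -4.50328161e-04]
 [ 2.33527298e-01  9.72348845e-01 -1.65081757e-03]
 [ 5.23658069e-05 -1.71033679e-03 -9.99998536e-01]] 1.0027334653774687
```

View pics/top0.png

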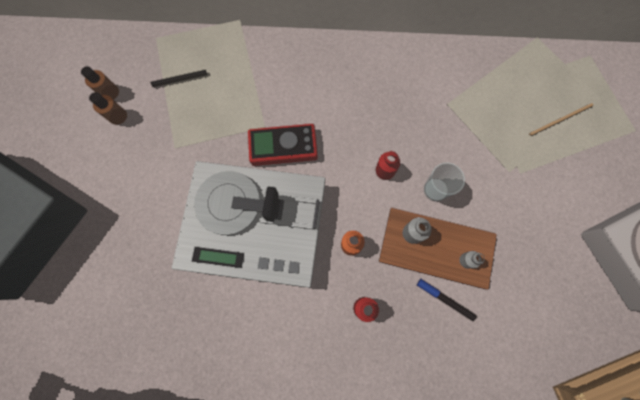

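View pics/scene0.png

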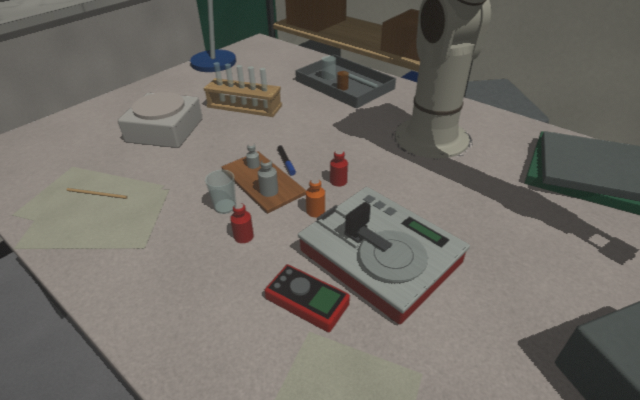

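The top view shows the balance at left (pan about (227,202), grip (270,203)). The board is on the right, with the big weight's knob at about (421,228) and the small one at (475,259). Three orange or red decoys stand between them.

Run:
```python
import cv2
a=cv2.imread("pics/top0.png")
c=cv2.resize(a[150:300,165:345],None,fx=4.4,fy=4,interpolation=cv2.INTER_CUBIC)
c=cv2.resize(a[155:295,165:335],None,fx=4,fy=4,interpolation=cv2.INTER_CUBIC)
cv2.imwrite("pics/c1.png",c)
s=cv2.imread("pics/scene0.png")
w=cv2.resize(a[190:300,370:500],None,fx=4,fy=4,interpolation=cv2.INTER_CUBIC)
w2=cv2.resize(s[130:240,190:260+60],(520,440),interpolation=cv2.INTER_CUBIC) 
cv2.imwrite("pics/c2.png",w)
```

```text
(no output)
```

View pics/c1.png

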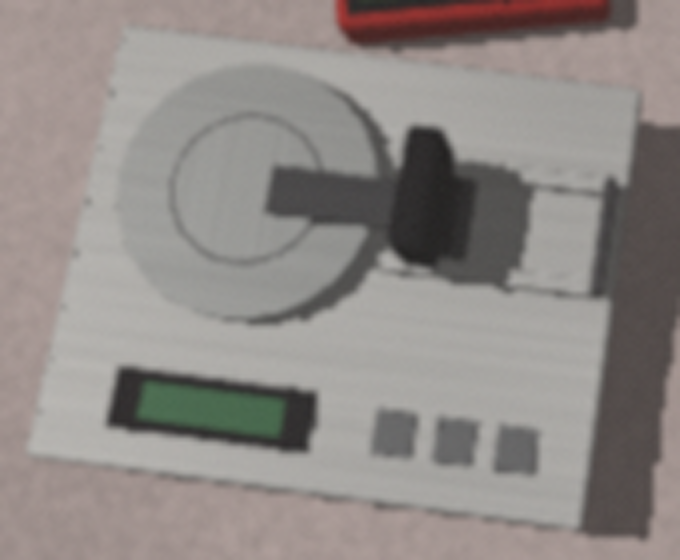

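View pics/c2.png

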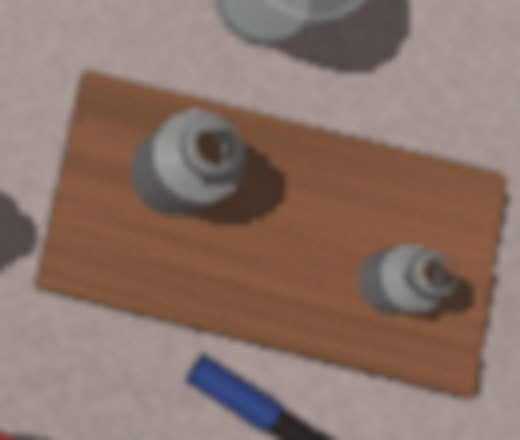

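The crop shows the deck corners at (122,28), (640,90), (580,530) and (28,455), the ring centre at (248,189) and the tongue tip at (268,190). In the second crop the big weight's shoulder is centred near (198,157) with its knob near (214,145). The small knob is near (437,272).

```bash
cat > h.py <<'E'
import numpy as np
from bench import bot,camera,camera_info
def px2w(n,uv,z):
    i=camera_info(n);K,R,t=i["intrinsics"],i["R"],i["t"]
    d=R.T@np.linalg.inv(K)@np.array([*uv,1.]);c=-R.T@t
    return c+d*(z-c[2])/d[2]
def proj(n,X):
    i=camera_info(n);p=i["intrinsics"]@(i["R"]@np.array(X)+i["t"]);return p[:2]/p[2]
E
python3 - <<'E'
from h import *
A=lambda p:(p[0]/4+165-.4,p[1]/4+155-.4); B=lambda p:(p[0]/4+370-.4,p[1]/4+190-.4)
# corners balance: (+x,+y),(+x,-y),(-x,-y),(-x,+y)
W=np.array([px2w("top",A(p),.062)[:2] for p in[(122,28),(640,90),(580,530),(28,455)]])
L=np.array([(112,137),(112,-137),(-112,-137),(-112,137)])/1e3
c=W.mean(0);U,S,Vt=np.linalg.svd((L-L.mean(0)).T@(W-c));R=(U@Vt).T
print("yaw",np.arctan2(R[1,0],R[0,0]),"c",c,"res",(W-c-L@R.T)*1e3)
pan=c+R@[.03,.05];print("pan",pan,"ring meas",px2w("top",A((248,189)),.078))
tip=px2w("top",A((268,190)),.088)[:2];q=R.T@(tip-c);print("tip bal",q,"lock",-(q[1]-.08+.035))
for n,p,z in[("shoulder",(198,157),.075),("knob",(214,145),.107),("smallknob",(437,272),.081),("sm shoulder",(411,280),.049)]:print(n,px2w("top",B(p),z))
w=px2w("top",B((198,157)),.075);k=px2w("top",B((214,145)),.107);print(proj("scene",[*w[:2],.061]),proj("scene",[*pan,.078]))
for p in[(85,72),(505,175),(475,395),(38,288)]:print(px2w("top",B(p),.015))
print(px2w("top",B((205,370)),.018))
for n,p in[("orange",(352,242)),("red",(367,309)),("red2",(388,165))]:print(n,px2w("top",p,.05))
g=c+R@[.03,-.035-max(0,-(q[1]-.045))];print("grip",g)
E
```

```text
yaw -0.07827023362067165 c [0.49640373 0.15376743] res [[-2.19002053 -1.11476949]
 [-1.05236417  1.51898469]
 [ 1.17725924  1.63606585]
 [ 2.06512546 -2.04028104]]
pan [0.5302214  0.20126864] ring meas [0.53100573 0.20096228 0.078     ]
tip bal [0.02965373 0.03700075] lock 0.007999251046154614
shoulder [ 0.49614006 -0.18045012  0.075     ]
knob [ 0.49692591 -0.18042748  0.107     ]
smallknob [ 0.44538107 -0.29242922  0.081     ]
sm shoulder [ 0.44388706 -0.29186039  0.049     ]
[267.24575351 175.52206162] [392.90957449 252.53048628]
[ 0.5490551 -0.1344993  0.015    ]
[ 0.50432689 -0.35659597  0.015     ]
[ 0.39039993 -0.33474076  0.015     ]
[ 0.43344948 -0.11113576  0.015     ]
[ 0.39609178 -0.19648984  0.018     ]
orange [ 0.46705682 -0.05156543  0.05      ]
red [ 0.33969424 -0.08468498  0.05      ]
red2 [ 0.63297725 -0.12205863  0.05      ]
grip [0.52294976 0.10855411]
```

Request:
move_arm(
  moves=[
    [[100,-0.02,-0.025,0,0,0,-4.5],[100,-0.022,-0.029,0,0,0,-4.5],[100,-0.025,-0.031,0,0,0,0],[100,-0.025,-0.031,0,0,0,0],[100,-0.025,-0.031,0,0,0,0]],
  ],
)

```text
t: 0.52
eef_pos: [0.2506, 0.4705, 0.4042]
tcp_rot: [[-0.997, 0.078, -0.0], [0.078, 0.997, -0.001], [0.0, -0.001, -1.0]]
contact_force: [1.4, 0.2, 1.0]
width: 1.001
finger_force: 0.0
```

Request:
move_arm(
  moves=[
    [[100,-0.025,-0.031,0,0,0,0],[100,-0.025,-0.031,0,0,0,0],[100,-0.025,-0.031,0,0,0,0],[100,-0.025,-0.031,0,0,0,0],[100,-0.025,-0.031,0,0,0,0]],
  ],
)

```text
t: 0.93
eef_pos: [0.3631, 0.306, 0.4046]
tcp_rot: [[-0.997, 0.079, -0.0], [0.079, 0.997, -0.0], [0.0, -0.0, -1.0]]
contact_force: [0.8, 0.2, 0.1]
width: 0.998
finger_force: 0.0
```

```bash
cat >> h.py <<'E'
def go(target,yaw_y=None):
    "remaining tool-frame shift to target TCP; rz turn to bring tool y to world angle yaw_y (deg), shift in frame after turn"
    s=bot.state();R=s["tcp_rot"];d=np.array(target)-s["eef_pos"]
    a=np.degrees(np.arctan2(R[1,1],R[0,1]));rz=0
    if yaw_y is not None:
        rz=-(yaw_y-a);t=np.radians(rz);R=R@np.array([[np.cos(t),-np.sin(t),0],[np.sin(t),np.cos(t),0],[0,0,1]])
    print("t",s["t"],"pos",s["eef_pos"].round(4),"ya",a.round(2),"rz",rz,"shift",(R.T@d).round(4),"w",s["width"],"F",np.round(s["contact_force"],1),"zax",R[:,2].round(4))
E
python3 -c "
from h import *
go([.523,.1085,.272],85.5)"
```

```text
t 0.9333 pos [0.3631 0.306  0.4046] ya 85.49 rz -0.008129397769053526 shift [-0.1749 -0.1843  0.1326] w 0.9977365706199038 F [0.8 0.2 0.1] zax [-1.e-04 -2.e-04 -1.e+00]
```

Request:
move_arm(
  moves=[
    [[100,-0.025,-0.029,0,0,0,0],[100,-0.025,-0.029,0,0,0,0],[100,-0.025,-0.029,0.0,0,0,0],[100,-0.025,-0.029,0.0,0,0,0],[100,-0.025,-0.029,0.0,0,0,0]],
  ],
)

```text
t: 1.35
eef_pos: [0.4763, 0.1518, 0.4046]
tcp_rot: [[-0.997, 0.079, -0.0], [0.079, 0.997, -0.0], [0.0, -0.0, -1.0]]
contact_force: [0.6, 0.9, -0.5]
width: 1.002
finger_force: 0.0
```

Request:
move_arm(
  moves=[
    [[100,-0.025,-0.029,0.01,0,0,0],[100,-0.014,-0.016,0.02,0,0,0],[100,0,0,0.0,0,0,0],[100,0,0,0.0,0,0,0],[100,0,0,0,0,0,0]],
  ],
)

```text
t: 1.77
eef_pos: [0.5107, 0.1063, 0.3744]
tcp_rot: [[-0.997, 0.078, -0.001], [0.078, 0.997, 0.001], [0.001, 0.0, -1.0]]
contact_force: [-0.7, 0.3, 1.0]
width: 0.998
finger_force: 0.0
```

```bash
python3 -c "
from h import *
go([.523,.1085,.272],85.5)
import cv2
cv2.imwrite('pics/s1.png',cv2.resize(camera('scene')[130:330,250:510,::-1],None,fx=3,fy=3,interpolation=cv2.INTER_CUBIC))"
```

```text
t 1.7667 pos [0.5107 0.1063 0.3744] ya 85.52 rz 0.021620044443366737 shift [-0.0122  0.0031  0.1024] w 0.9980593002151079 F [-0.7  0.3  1. ] zax [-1.2e-03  5.0e-04 -1.0e+00]
```

View pics/s1.png

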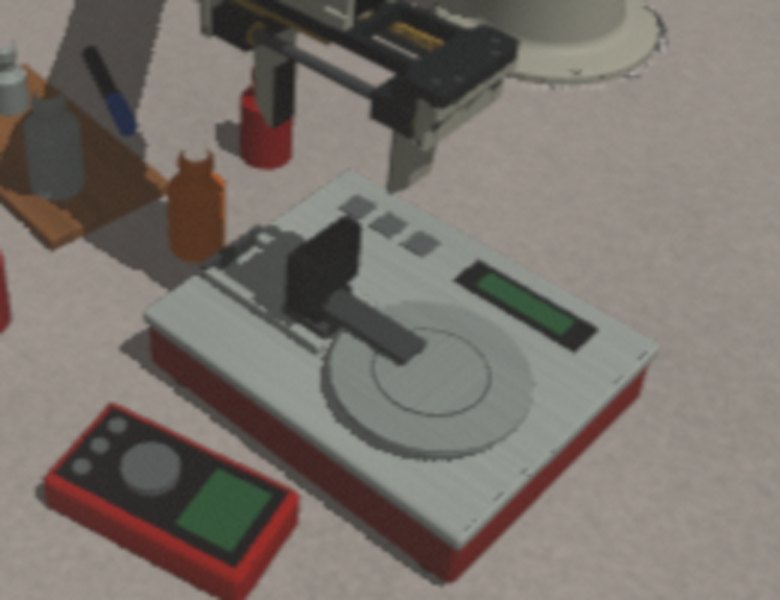

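The gripper, fully open, is high over the balance with its fingers on either side of the grip along the sliding direction. The lock is unchanged and nothing has been disturbed. I'll descend and grasp.

Request:
move_arm(
  moves=[
    [[100,-0.006,0.0015,0.02,0,0,0],[100,-0.006,0.0015,0.03,0,0,0],[100,0,0,0.03,0,0,0],[100,0,0,0.022,0,0,0],[100,0,0,0,0,0,0]],
  ],
)

```text
t: 2.23
eef_pos: [0.5208, 0.1089, 0.2692]
tcp_rot: [[-0.997, 0.076, -0.007], [0.076, 0.997, -0.001], [0.007, -0.001, -1.0]]
contact_force: [-1.0, -0.2, 0.4]
width: 0.998
finger_force: 0.0
```

Request:
move_arm(
  moves=[
    [[0,0,0,0,0,0,0],[0,0,0,0,0,0,0],[0,0,0,0,0,0,0],[0,0,0,0,0,0,0],[0,0,0,0,0,0,0]],
  ],
  grip_force=15,
)

```text
t: 2.65
eef_pos: [0.5238, 0.1079, 0.2742]
tcp_rot: [[-0.997, 0.079, 0.003], [0.079, 0.997, 0.001], [-0.003, 0.001, -1.0]]
contact_force: [-0.1, -0.9, -0.4]
width: 0.686
finger_force: 0.0
```

Request:
move_arm(
  moves=[
    [[0,0,0,0,0,0,0],[0,0,0,0,0,0,0],[0,0,0,0,0,0,0],[0,0,0,0,0,0,0],[0,0,0,0,0,0,0]],
  ],
)

```text
t: 3.07
eef_pos: [0.5232, 0.1077, 0.2726]
tcp_rot: [[-0.997, 0.079, -0.0], [0.079, 0.997, -0.0], [0.0, -0.0, -1.0]]
contact_force: [0.5, 0.4, 0.2]
width: 0.321
finger_force: 0.0
```

Request:
move_arm(
  moves=[
    [[0,0,0,0,0,0,0],[0,0,0,0,0,0,0],[0,0,0,0,0,0,0],[0,0,0,0,0,0,0]],
  ],
)

```text
t: 3.4
eef_pos: [0.5232, 0.1081, 0.2726]
tcp_rot: [[-0.997, 0.079, -0.0], [0.079, 0.997, 0.0], [0.0, 0.0, -1.0]]
contact_force: [0.9, 1.3, -0.7]
width: 0.197
finger_force: 15.0
```

Request:
move_arm(
  moves=[
    [[0,0,-0.007,0,0,0,0],[0,0,-0.012,0,0,0,0],[0,0,-0.012,0,0,0,0],[0,0,-0.012,0,0,0,0],[0,0,-0.01,0,0,0,0]],
  ],
)

```text
t: 3.82
eef_pos: [0.5188, 0.0532, 0.2726]
tcp_rot: [[-0.997, 0.08, -0.0], [0.08, 0.997, -0.0], [0.0, -0.0, -1.0]]
contact_force: [0.7, 3.5, -1.7]
width: 0.193
finger_force: 15.0
```

Request:
move_arm(
  moves=[
    [[0,0,-0.004,0,0,0,0],[0,0,-0.003,0,0,0,0],[0,0,0,0,0,0,0],[0,0,-0.002,0,0,0,0],[0,0,0,0,0,0,0]],
  ],
)

```text
t: 4.23
eef_pos: [0.5183, 0.0473, 0.2726]
tcp_rot: [[-0.997, 0.077, 0.0], [0.077, 0.997, 0.002], [0.0, 0.002, -1.0]]
contact_force: [0.6, 7.3, -3.7]
width: 0.193
finger_force: 15.0
```

Request:
move_arm(
  moves=[
    [[0,0,-0.002,0,0,0,0],[0,0,0,0,0,0,0],[0,0,0,0,0,0,0]],
  ],
)

```text
t: 4.48
eef_pos: [0.5182, 0.047, 0.2726]
tcp_rot: [[-0.997, 0.076, 0.0], [0.076, 0.997, 0.004], [-0.0, 0.004, -1.0]]
contact_force: [0.4, 10.9, -4.1]
width: 0.198
finger_force: 15.0
```

The force rose and travel stopped at about 61 mm, so the lock is against its stop. I'll release and rise.

Request:
move_arm(
  moves=[
    [[60,0,0,0,0,0,0],[60,0,0,0,0,0,0],[60,0,0,0,0,0,0],[60,0,0,0,0,0,0],[60,0,0,0,0,0,0]],
  ],
)

```text
t: 4.9
eef_pos: [0.5183, 0.0431, 0.2728]
tcp_rot: [[-0.997, 0.08, 0.0], [0.08, 0.997, -0.001], [-0.0, -0.001, -1.0]]
contact_force: [0.7, 0.5, 0.1]
width: 0.507
finger_force: 0.0
```

Request:
move_arm(
  moves=[
    [[70,0,0,-0.02,0,0,0],[100,0,0,-0.035,0,0,0],[100,0,0,-0.035,0,0,0],[100,0,0,-0.02,0,0,0],[100,0,0,0,0,0,0]],
  ],
)

```text
t: 5.32
eef_pos: [0.5201, 0.0437, 0.3879]
tcp_rot: [[-0.997, 0.079, 0.009], [0.079, 0.997, 0.0], [-0.009, 0.001, -1.0]]
contact_force: [0.1, -0.2, -0.7]
width: 0.872
finger_force: 0.0
```

```bash
python3 -c "
from h import *
import cv2
go([.4965,-.1804,.40],76)
cv2.imwrite('pics/s2.png',cv2.resize(camera('scene')[130:330,250:510,::-1],None,fx=3,fy=3,interpolation=cv2.INTER_CUBIC))"
```

```text
t 5.3167 pos [0.5201 0.0437 0.3879] ya 85.45 rz 9.446919378866738 shift [-0.0315 -0.2231 -0.0124] w 0.8720142938591415 F [ 0.1 -0.2 -0.7] zax [ 9.1e-03  4.0e-04 -1.0e+00]
```

View pics/s2.png

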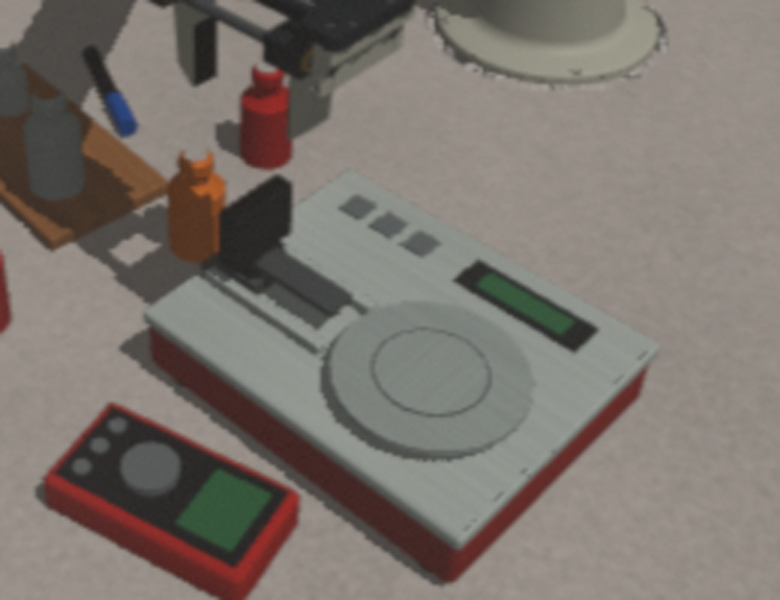

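The lock has moved to the end of its track and the tongue is clear of the pan. Next is the weight.

Request:
move_arm(
  moves=[
    [[100,0.001,-0.025,0,0,0,0],[100,0.001,-0.038,0,0,0,0],[100,0.001,-0.038,0,0,0,0],[100,0.001,-0.038,0,0,0,0],[100,0.001,-0.038,0,0,0,0]],
  ],
)

```text
t: 5.78
eef_pos: [0.4981, -0.1339, 0.3813]
tcp_rot: [[-0.997, 0.078, -0.002], [0.078, 0.997, 0.0], [0.002, -0.0, -1.0]]
contact_force: [1.0, -0.2, 0.1]
width: 1.001
finger_force: 0.0
```

Request:
move_arm(
  moves=[
    [[100,0.001,-0.03,0,0,0,0],[100,0,-0.017,0,0,0,0],[100,0,0,0,0,0,0],[100,0,0,0,0,0,0],[100,0,0,0,0,0,0]],
  ],
)

```text
t: 6.2
eef_pos: [0.4944, -0.1779, 0.3816]
tcp_rot: [[-0.997, 0.078, -0.002], [0.078, 0.997, 0.001], [0.002, 0.001, -1.0]]
contact_force: [0.2, 0.1, -0.9]
width: 1.0
finger_force: 0.0
```

```bash
python3 -c "
from h import *
import cv2
go([.4965,-.1804,.227],85.5)
cv2.imwrite('pics/s3.png',cv2.resize(camera('scene')[70:250,170:370,::-1],None,fx=3,fy=3,interpolation=cv2.INTER_CUBIC))"
```

```text
t 6.2 pos [ 0.4944 -0.1779  0.3816] ya 85.53 rz 0.02970006631767319 shift [-0.0026 -0.0025  0.1546] w 0.9996428991216612 F [ 0.2  0.1 -0.9] zax [-0.0019  0.0012 -1.    ]
```

View pics/s3.png

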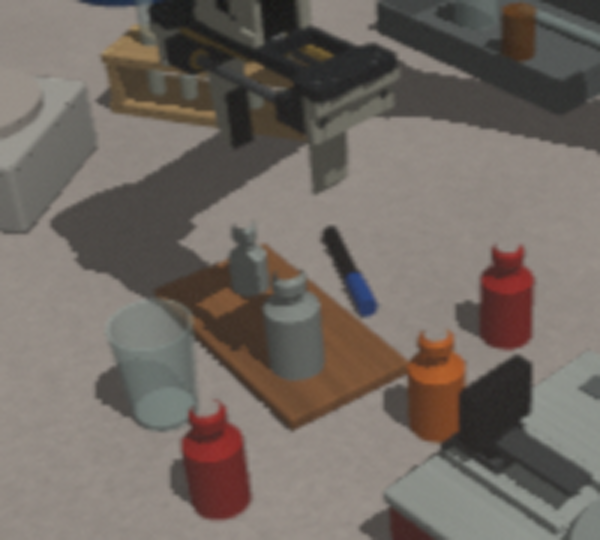

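The open gripper is above the big weight, whose body is centred near crop (294,330), and nothing is in the way. I'll descend and grip.

Request:
move_arm(
  moves=[
    [[100,-0.0025,-0.0025,0.025,0,0,0],[100,0,0,0.035,0,0,0],[100,0,0,0.035,0,0,0],[100,0,0,0.032,0,0,0],[100,0,0,0.017,0,0,0]],
  ],
)

```text
t: 6.67
eef_pos: [0.4957, -0.1791, 0.2351]
tcp_rot: [[-0.997, 0.076, -0.005], [0.076, 0.997, 0.002], [0.005, 0.002, -1.0]]
contact_force: [-0.1, -0.6, 2.0]
width: 1.002
finger_force: 0.0
```

Request:
move_arm(
  moves=[
    [[100,0,0,0.01,0,0,0],[100,0,0,0,0,0,0],[40,0,0,0,0,0,0],[40,0,0,0,0,0,0],[40,0,0,0,0,0,0]],
  ],
  grip_force=30,
)

```text
t: 7.08
eef_pos: [0.4979, -0.1816, 0.2303]
tcp_rot: [[-0.997, 0.078, 0.003], [0.078, 0.997, -0.001], [-0.003, -0.001, -1.0]]
contact_force: [-0.0, -0.3, -0.7]
width: 0.831
finger_force: 0.0
```

Request:
move_arm(
  moves=[
    [[40,0,0,0,0,0,0],[40,0,0,0,0,0,0],[40,0,0,0,0,0,0],[40,0,0,0,0,0,0],[40,0,0,0,0,0,0]],
  ],
)

```text
t: 7.5
eef_pos: [0.4971, -0.1813, 0.229]
tcp_rot: [[-0.997, 0.078, 0.0], [0.078, 0.997, 0.0], [-0.0, 0.0, -1.0]]
contact_force: [-1.4, 0.7, 2.2]
width: 0.489
finger_force: 30.0
```

Request:
move_arm(
  moves=[
    [[30,0,0,0,0,0,0],[30,0,0,0,0,0,0],[30,0,0,-0.005,0,0,0],[30,0,0,-0.01,0,0,0],[30,0,0,-0.02,0,0,0]],
  ],
  grip_force=45,
)

```text
t: 7.92
eef_pos: [0.495, -0.1812, 0.2617]
tcp_rot: [[-0.997, 0.079, -0.007], [0.079, 0.997, 0.002], [0.007, 0.001, -1.0]]
contact_force: [0.3, 0.4, -5.7]
width: 0.486
finger_force: 45.0
```

Request:
move_arm(
  moves=[
    [[30,0,0,-0.03,0,0,0],[30,0,0,-0.03,0,0,0],[30,0,0,-0.03,0,0,0],[30,0,0,-0.03,0,0,0],[30,0,0,-0.015,0,0,0]],
  ],
)

```text
t: 8.33
eef_pos: [0.4971, -0.182, 0.4025]
tcp_rot: [[-0.997, 0.079, 0.003], [0.079, 0.997, -0.001], [-0.004, -0.001, -1.0]]
contact_force: [0.8, -0.9, -6.1]
width: 0.489
finger_force: 45.0
```

Request:
move_arm(
  moves=[
    [[30,0,0,0,0,0,0],[30,0,0,0,0,0,0]],
  ],
)

```text
t: 8.5
eef_pos: [0.4965, -0.1816, 0.3989]
tcp_rot: [[-0.997, 0.079, 0.001], [0.079, 0.997, -0.0], [-0.001, -0.0, -1.0]]
contact_force: [-0.9, -0.1, -7.2]
width: 0.489
finger_force: 45.0
```

```bash
python3 -c "
from h import *
go([.531,.201,.40],85.5)"
```

```text
t 8.5 pos [ 0.4965 -0.1816  0.3989] ya 85.48 rz -0.024331622359341054 shift [-0.0043  0.3842 -0.0012] w 0.48932121835202347 F [-0.9 -0.1 -7.2] zax [ 6.e-04 -3.e-04 -1.e+00]
```

Lifted: 7.2 N. Now I'll carry it over to the pan.

Request:
move_arm(
  moves=[
    [[30,0,0.012,0,0,0,0],[30,-0.001,0.022,0,0,0,0],[30,-0.001,0.03,0,0,0,0],[30,-0.001,0.034,0,0,0,0],[30,-0.001,0.034,0,0,0,0]],
  ],
)

```text
t: 8.92
eef_pos: [0.5101, -0.0486, 0.3962]
tcp_rot: [[-0.997, 0.08, -0.005], [0.08, 0.997, 0.001], [0.005, 0.0, -1.0]]
contact_force: [0.8, 0.4, -7.1]
width: 0.489
finger_force: 45.0
```

Request:
move_arm(
  moves=[
    [[30,0,0.034,0,0,0,0],[30,0,0.034,0,0,0,0],[30,0,0.034,0,0,0,0],[30,0,0.034,0,0,0,0],[30,0,0.034,0,0,0,0]],
  ],
)

```text
t: 9.33
eef_pos: [0.5232, 0.1213, 0.3961]
tcp_rot: [[-0.997, 0.078, -0.005], [0.078, 0.997, -0.001], [0.005, -0.001, -1.0]]
contact_force: [0.7, -0.0, -5.6]
width: 0.49
finger_force: 45.0
```

Request:
move_arm(
  moves=[
    [[30,0,0.03,0,0,0,0],[30,0,0.025,0,0,0,0],[30,0,0.018,0,0,0,0],[30,0,0.009,0,0,0,0],[30,0,0,0,0,0,0]],
  ],
)

```text
t: 9.75
eef_pos: [0.5297, 0.2039, 0.3966]
tcp_rot: [[-0.997, 0.074, -0.004], [0.074, 0.997, 0.001], [0.004, 0.0, -1.0]]
contact_force: [-0.2, 0.4, -6.4]
width: 0.491
finger_force: 45.0
```

Request:
move_arm(
  moves=[
    [[30,0,0,0.01,0,0,0],[30,0,0,0.02,0,0,0],[30,0,0,0.02,0,0,0],[30,0,0,0,0,0,0],[30,0,0,0,0,0,0]],
  ],
)

```text
t: 10.17
eef_pos: [0.5305, 0.1985, 0.3467]
tcp_rot: [[-0.997, 0.081, -0.004], [0.081, 0.997, -0.003], [0.004, -0.003, -1.0]]
contact_force: [0.2, -0.5, -5.9]
width: 0.486
finger_force: 45.0
```

```bash
python3 -c "
from h import *
import cv2
go([.531,.201,.292],85.5)
cv2.imwrite('pics/s4.png',cv2.resize(camera('scene')[130:330,270:530,::-1],None,fx=3,fy=3,interpolation=cv2.INTER_CUBIC))"
```

```text
t 10.1667 pos [0.5305 0.1985 0.3467] ya 85.34 rz -0.15911086420281606 shift [-0.0005  0.0027  0.0547] w 0.48598056891621944 F [ 0.2 -0.5 -5.9] zax [-0.0045 -0.0027 -1.    ]
```

View pics/s4.png

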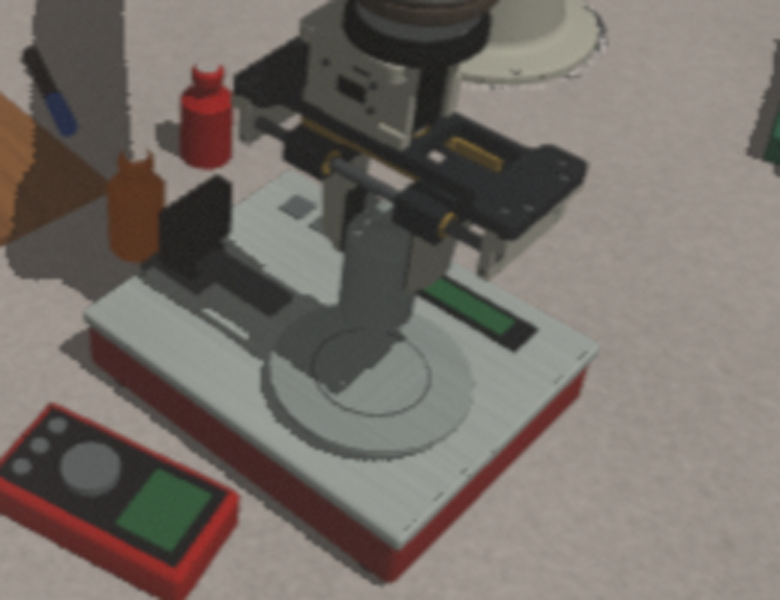

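The weight hangs upright about 55 mm above the pan, with its shadow in the ring. I'll lower it gently.

Request:
move_arm(
  moves=[
    [[30,0,0.001,0.015,0,0,0],[30,0,0,0.015,0,0,0],[30,0,0,0.01,0,0,0],[30,0,0,0.005,0,0,0],[30,0,0,0,0,0,0]],
  ],
)

```text
t: 10.63
eef_pos: [0.5311, 0.2014, 0.3032]
tcp_rot: [[-0.997, 0.079, -0.001], [0.079, 0.997, -0.001], [0.001, -0.001, -1.0]]
contact_force: [-1.0, -0.5, -6.2]
width: 0.49
finger_force: 45.0
```

Request:
move_arm(
  moves=[
    [[30,0,0,0,0,0,0],[30,0,0,0.002,0,0,0],[30,0,0,0.002,0,0,0],[30,0,0,0.001,0,0,0],[30,0,0,0,0,0,0]],
  ],
)

```text
t: 11.05
eef_pos: [0.5311, 0.2019, 0.2987]
tcp_rot: [[-0.997, 0.079, 0.0], [0.079, 0.997, -0.0], [-0.0, -0.0, -1.0]]
contact_force: [0.4, -0.3, -6.7]
width: 0.491
finger_force: 45.0
```

Request:
move_arm(
  moves=[
    [[30,0,0,0.002,0,0,0],[30,0,0,0.001,0,0,0],[30,0,0,0.001,0,0,0],[30,0,0,0.001,0,0,0],[30,0,0,0,0,0,0]],
  ],
)

```text
t: 11.47
eef_pos: [0.5311, 0.2019, 0.2934]
tcp_rot: [[-0.997, 0.079, -0.001], [0.079, 0.997, -0.0], [0.0, -0.0, -1.0]]
contact_force: [-0.7, 0.2, -6.8]
width: 0.491
finger_force: 45.0
```

Request:
move_arm(
  moves=[
    [[30,0,0,0.001,0,0,0],[30,0,0,0,0,0,0],[30,0,0,0,0,0,0]],
  ],
)

```text
t: 11.72
eef_pos: [0.5312, 0.2019, 0.2927]
tcp_rot: [[-0.997, 0.079, -0.0], [0.079, 0.997, -0.0], [0.0, -0.0, -1.0]]
contact_force: [-0.4, 0.6, -6.1]
width: 0.491
finger_force: 45.0
```

Request:
move_arm(
  moves=[
    [[30,0,0,0.001,0,0,0],[30,0,0,0,0,0,0],[30,0,0,0,0,0,0]],
  ],
)

```text
t: 11.97
eef_pos: [0.5313, 0.202, 0.292]
tcp_rot: [[-0.997, 0.079, 0.0], [0.079, 0.997, 0.0], [-0.0, 0.0, -1.0]]
contact_force: [-0.3, 0.0, -3.6]
width: 0.491
finger_force: 45.0
```

Request:
move_arm(
  moves=[
    [[30,0,0,0.001,0,0,0],[30,0,0,0,0,0,0],[30,0,0,0,0,0,0]],
  ],
)

```text
t: 12.22
eef_pos: [0.5313, 0.202, 0.292]
tcp_rot: [[-0.997, 0.079, 0.001], [0.079, 0.997, 0.0], [-0.001, 0.0, -1.0]]
contact_force: [-3.1, -0.5, 3.6]
width: 0.495
finger_force: 45.0
```

Contact: the load is carried by the pan. I'll release slowly.

Request:
move_arm(
  moves=[
    [[54,0,0,0,0,0,0],[60,0,0,0,0,0,0],[70,0,0,0,0,0,0],[100,0,0,0,0,0,0],[100,0,0,0,0,0,0]],
  ],
  grip_force=10,
)

```text
t: 12.63
eef_pos: [0.5314, 0.202, 0.2908]
tcp_rot: [[-0.997, 0.079, 0.0], [0.079, 0.997, 0.0], [-0.0, 0.0, -1.0]]
contact_force: [0.7, 0.7, -0.3]
width: 0.768
finger_force: 0.0
```

Request:
move_arm(
  moves=[
    [[100,0,0,0,0,0,0],[100,0,0,0,0,0,0],[100,0,0,-0.01,0,0,0],[100,0,0,-0.02,0,0,0],[100,0,0,-0.03,0,0,0]],
  ],
)

```text
t: 13.05
eef_pos: [0.5301, 0.2014, 0.3494]
tcp_rot: [[-0.997, 0.078, -0.005], [0.078, 0.997, -0.002], [0.005, -0.002, -1.0]]
contact_force: [0.0, -1.0, -1.3]
width: 1.001
finger_force: 0.0
```

Request:
move_arm(
  moves=[
    [[100,0,0,-0.03,0,0,0],[100,0,0,-0.035,0,0,0],[100,0,0,-0.03,0,0,0],[100,0,0,0,0,0,0],[100,0,0,0,0,0,0]],
  ],
)

```text
t: 13.47
eef_pos: [0.5316, 0.2023, 0.4489]
tcp_rot: [[-0.997, 0.079, 0.005], [0.079, 0.997, 0.002], [-0.005, 0.002, -1.0]]
contact_force: [-0.4, -0.0, -0.2]
width: 1.003
finger_force: 0.0
```

```bash
python3 -c "
from h import *
import cv2
go([.531,.201,.292],85.5)
cv2.imwrite('pics/s5.png',cv2.resize(camera('scene')[130:330,270:530,::-1],None,fx=3,fy=3,interpolation=cv2.INTER_CUBIC))"
```

```text
t 13.4667 pos [0.5316 0.2023 0.4489] ya 85.49 rz -0.005915838251254968 shift [ 0.0013 -0.0017  0.1569] w 1.0034368987598996 F [-0.4 -0.  -0.2] zax [ 0.0053  0.0019 -1.    ]
```

View pics/s5.png

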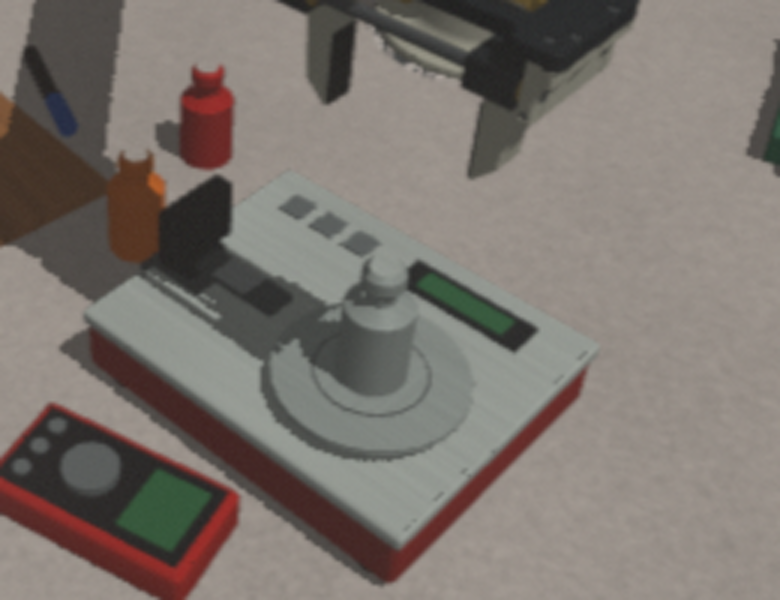

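The weight stands upright in the ring, with its base near (376,373) and the ring centre near (372,372). The lock is still home and the gripper is clear.

```bash
python3 -c "
from bench import bot
print(bot.hand_in())"
```

```text
the job is handed in; nothing more can be done
None
```

The transport lock is against its end stop, the larger weight stands upright inside the pan's ring with the gripper clear, and the job was handed in at about 13.5 s; hand-in returned no verdict.

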